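# Swap the plaster models onto their own mould boards

## Robot

A 7-joint arm with a two-finger parallel gripper is mounted at the origin on the work surface. World frame = base frame: x ahead of the robot, y to its left, z up, the work surface at z = 0. Lengths are in m, angles in rad, forces in N, time in s.
With the tool pointing down it reaches from about 0.4 to 0.85 m from the base axis. Payload 4.5 kg.
Tool frame: the origin (TCP) lies between the finger pads; the fingertips stand 19 mm ahead of it and the grasp point (between the pads) is the TCP; z points along the fingers, y is the direction in which the jaws open and shut (so a half turn about z gives the same grasp; the last joint's range is limited). The gripper opens to 88 mm and grips with 3 to 60 N. Pads are 18 mm wide; open, the fingers measure 123 mm over their backs; the gripper's body (75 mm by 187 mm) begins 45 mm behind the grasp point.
Start: joints at [1.243, 0.689, -0.195, 1.565, 0.157, 0.902, -0.215], TCP at [0.221, -0.585, 0.258] pointing down, gripper open.
Joint ranges: [-3.01, 3.01], [-0.46, 2.08], [-1.47, 1.51], [0.13, 2.56], [-1, 4.14], [0.04, 2.09], [-2.66, 2.66]. Speed limits (rad/s): [2.57, 2.57, 3.14, 3.14, 3.14, 3.14, 3.14].

## Interface

Orientations are given as a unit quaternion [x, y, z, w].
In Python, from plant import status, snapshot, finish_job, cut_out, tip_of gives the robot as it stands. The module is installed in compiled form; this text tells all that it offers.
- The arm moves only by the tool carry_out, never from a script. Its arguments are lists of equal length, an entry for each row: "linear": the shift along the world's x, y, z in m, a list of three; "roll": the turn about the world's z in rad. A call has 1 to 8 rows; each row is the pose to reach, as a shift and turn from the pose measured when the call began; what a row does not reach only later rows make up. A row lasts 1/12 s, in which the tool goes at most 41.7 mm and 7.16 degrees, less where a joint would pass 70% of its speed; a pose out of reach is approached as far as the arm can. A call with a gripper value outside its range is refused whole. "gripper" is the opening, from 0 (shut) to 1 (fully open), set as the call begins (left out, the last holds). The fingers move at their own pace and stop on an object; "grip_force" is the grip in N (left out, the last holds). Time passes only in rows, so rows that repeat a pose let the fingers close. It gives the time, the measured TCP pose, the force and the opening at its end, in the units of the state.
- status.get_state(): the state, without advancing time (a new reading comes with each control period).
- snapshot(name): name is "side" or "top" or "wrist"; returns a dict with "img" (384x512x3 uint8, red, green, blue), "range_z" (384x512 float32, m along the optical axis (not along the pixel's ray), 0 where there is no reading), "fx", "fy", "cx", "cy" (pixels), "world_from_camera" (4x4, takes a point from camera to world coordinates). Camera axes: x right, y down, z forward; pixel columns grow to the right and rows downward; lengths in m; the calibration is good to about 2 mm. A picture is of the moment at which its call begins.
- finish_job(): hands the job in, once; it reports no verdict.
Trained networks look in a picture, given as the dict that the camera call returned (one of the last four; its "shot" number tells which), for a name from the list of things; names that differ only in an ending like _2 or _b are one class to them, and where a whole thing is asked for, a point or a joint stands for the part that bears it (a point fixed in the world has none). Each returns a list of dicts, best first, with "confidence" (0 to 1); they miss things now and then, are a little off and sometimes report something else, mostly with a low value. They report only what shows in the picture. A call takes as long as a camera call. They do not tell look-alikes from the thing itself.
- cut_out(picture, query): "region" (384x512 bool, what is visible of it) and "pixel" ([column, row] in pixels, amid what is visible of it).
- tip_of(picture, query): "pixel" ([column, row] in pixels: a listed point, or the origin of a listed thing).
The state is a dict: "clock": time; "q": joint angles; "qd": joint speeds; "joint_torque": joint torques, N m; "tool_pos": TCP position; "eef_rot": TCP orientation; "contact_force": force on the tool from outside, world axes, zero at the start; "moment": the same for the moment, N m; "opening": opening from 0.0 (shut) to 1.0 (fully open).
Only numpy, scipy, OpenCV 4.12 (cv2) and the standard library are available. Lean on these libraries where they do the work, as an engineer would, in place of code of your own. Each camera call takes 0.05 s, during which the arm holds its last target.

## Task

The three plaster models have been stood on the wrong mould boards: move them round so that each stands upright in the middle of the board whose painted disc matches its own colour, with colour showing all round its foot. Make room by parking one of them on the bare plywood board on the way, standing it upright there and letting go; that board is empty again at the end. Plaster chips easily: set the models down rather than drop them, knock none over, and leave the brush, the cup and the mould half where they are.

Things in the scene. Friction and masses are not known exactly. Their poses are not given: they have to be found in the camera images.
- bottle_mid (a point): Loose white plaster model of a bottle, 136 mm tall, about 0.3 kg, upright; painted blue on top (uppermost 14 mm) and in a thin band round the foot. The point is on its axis, half-way up, 68 mm above its underside. Round: foot 60 mm in diameter up to 55 mm; it narrows to a straight neck 28 mm in diameter from 85 mm above the underside to the top, the place to grip (for instance at 112 mm).
- vase_mid (a point): Loose white plaster model of a squat vase (solid), 100 mm tall, about 0.32 kg, upright; painted red on top (uppermost 14 mm) and in a thin band round the foot. The point is on its axis, half-way up, 50 mm above its underside. Round: foot 60 mm in diameter, belly 68 mm at 30 mm up, then a straight collar 48 mm in diameter from 56 mm above the underside to the top, the place to grip (for instance at 80 mm).
- lampfoot_mid (a point): Loose white plaster model of a lamp foot, 110 mm tall, about 0.25 kg, upright; painted yellow on top (uppermost 14 mm) and in a thin band round the foot. The point is on its axis, half-way up, 55 mm above its underside. Round: foot 60 mm in diameter, a cone narrowing to a straight stem 38 mm in diameter from 56 mm above the underside to the top, the place to grip (for instance at 83 mm).
- board_blue: A plywood mould board, 110 mm square and 18 mm thick, fixed flat on the bench, with a blue painted disc 90 mm in diameter at its centre; the home of the model painted blue. At the start another model stands on it, roughly in the middle. Origin: centre of its underside, on the bench top; z up. Its top is 18 mm above the origin.
- board_red: A plywood mould board, 110 mm square and 18 mm thick, fixed flat on the bench, with a red painted disc 90 mm in diameter at its centre; the home of the model painted red. At the start another model stands on it, roughly in the middle. Origin: centre of its underside, on the bench top; z up. Its top is 18 mm above the origin.
- board_yellow: A plywood mould board, 110 mm square and 18 mm thick, fixed flat on the bench, with a yellow painted disc 90 mm in diameter at its centre; the home of the model painted yellow. At the start another model stands on it, roughly in the middle. Origin: centre of its underside, on the bench top; z up. Its top is 18 mm above the origin.
- board_spare: A plywood mould board, 110 mm square and 18 mm thick, fixed flat on the bench, bare but for a thin pencilled cross through its centre; empty at the start, the parking place. Origin: centre of its underside, on the bench top; z up. Its top is 18 mm above the origin.
- brush: Bystander: a loose brush with a wooden handle, 180 mm long, lying flat on the bench near the robot. Origin at the middle of its length, on the bench; x points along it to the bristles. Leave alone.
- cup: Bystander: a loose steel cup, 72 mm in diameter at the rim, 75 mm tall, standing on the bench. Origin: centre of its underside. Leave alone.
- mould: Bystander: a loose hollow plaster mould half, an open box 120 x 90 x 50 mm lying on the bench. Origin: centre of its underside. Leave alone.
Things that resemble listed ones, but are neither listed nor needed, are in the scene too. Leave any turquoise look-alike of the board_blue alone.

How it is judged:
On the way:
1. a model stands upright on the bare board, let go and at rest (((horizontal distance between bottle_mid and board_spare below 0.045 m and z of bottle_mid in the frame of board_spare between 0.081 and 0.091 m and angle between bottle_mid's own z axis and vertical below 0.1 rad and linear speed of bottle below 0.03 m/s and angular speed of bottle below 0.3 rad/s and contact force between bottle and the fingers below 0.05 N) or (horizontal distance between vase_mid and board_spare below 0.045 m and z of vase_mid in the frame of board_spare between 0.063 and 0.073 m and angle between vase_mid's own z axis and vertical below 0.1 rad and linear speed of vase below 0.03 m/s and angular speed of vase below 0.3 rad/s and contact force between vase and the fingers below 0.05 N) or (horizontal distance between lampfoot_mid and board_spare below 0.045 m and z of lampfoot_mid in the frame of board_spare between 0.068 and 0.078 m and angle between lampfoot_mid's own z axis and vertical below 0.1 rad and linear speed of lampfoot below 0.03 m/s and angular speed of lampfoot below 0.3 rad/s and contact force between lampfoot and the fingers below 0.05 N))), for 0.2 s.
At the end, for the whole second after the job is handed in: Each model stands on the board with the disc of its own colour: its axis within 15 mm of the board's centre, its height within 5 mm of standing on the board, within 0.1 rad of upright, at rest and not touched by the fingers. (The bare board is then empty.) (horizontal distance between bottle_mid and board_blue below 0.015 m and z of bottle_mid in the frame of board_blue between 0.081 and 0.091 m and angle between each of bottle_mid, vase_mid, lampfoot_mid's own z axis and vertical below 0.1 rad and linear speed of each of bottle, vase, lampfoot below 0.03 m/s and angular speed of each of bottle, vase, lampfoot below 0.3 rad/s and contact force between each of bottle, vase, lampfoot and the fingers below 0.05 N and horizontal distance between vase_mid and board_red below 0.015 m and z of vase_mid in the frame of board_red between 0.063 and 0.073 m and horizontal distance between lampfoot_mid and board_yellow below 0.015 m and z of lampfoot_mid in the frame of board_yellow between 0.068 and 0.078 m).
It fails at once if a model is knocked over (tilted more than 0.6 rad) (angle between any of bottle_mid, vase_mid, lampfoot_mid's own z axis and vertical above 0.6 rad).
It fails at once if a model is dropped (out of the fingers and moving faster than 0.7 m/s) ((contact force between bottle and the fingers below 0.05 N and linear speed of bottle above 0.7 m/s) or (contact force between vase and the fingers below 0.05 N and linear speed of vase above 0.7 m/s) or (contact force between lampfoot and the fingers below 0.05 N and linear speed of lampfoot above 0.7 m/s)).
It fails at once if the brush, the cup or the mould half is moved by more than 20 mm (distance of any of brush, cup, mould from where it was at the start of the episode above 0.02 m).
It also fails if it takes over 120 s, if anything falls off the work surface, if the arm or the gripper's body presses on something with over 40 N, if the wrist force passes 120 N, or if a joint passes its speed limit or range.

## Working session

There is one attempt and no reset: what is moved stays moved. The work goes in short steps, Python scripts to look and compute and a tool call to move; the robot and the scene stay as the last step left them, time stands still between calls to the robot, and variables do not carry over. Pictures are saved under pics/ and viewed, and the job is handed in when it is done.

Besides the shell and the picture viewer there is one more tool, called as name(argument=value, ...), one argument or row to a line, values as JSON. carry_out: Moves the arm, as the interface text tells. Its arguments: {"type":"object","properties":{"linear":{"type":"array"},"roll":{"type":"array"},"gripper":{"type":"number"},"grip_force":{"type":"number"}},"required":["linear","roll"]}

```bash
mkdir -p pics; ls; cat > h.py <<'E'
import numpy as np, cv2
from plant import status, snapshot, finish_job, cut_out, tip_of
def save(p,n): cv2.imwrite('pics/'+n+'.png',p['img'][:,:,::-1])
def world(p,u,v,z=None):
    """pixel->world; with depth, or by plane z"""
    T=np.array(p['world_from_camera'])
    d=np.stack([(np.asarray(u)-p['cx'])/p['fx'],(np.asarray(v)-p['cy'])/p['fy'],np.ones_like(np.asarray(u,float))],-1)
    if z is None:
        r=p['range_z'][np.asarray(v).astype(int),np.asarray(u).astype(int)]
        return (d*r[...,None])@T[:3,:3].T+T[:3,3]
    w=d@T[:3,:3].T
    return T[:3,3]+w*((z-T[2,3])/w[...,2])[...,None]
E
python3 - <<'E'
from h import *
s=status.get_state(); print({k:np.round(v,3) for k,v in s.items()})
for n in ['top','side']:
    p=snapshot(n); save(p,n+'0'); print(n,np.round(p['world_from_camera'],3),p['fx'])
    for q in ['bottle_mid','vase_mid','lampfoot_mid','board_blue','board_red','board_yellow','board_spare','brush','cup','mould']:
        r=cut_out(p,q)
        for x in r[:2]: print(q,round(x['confidence'],2),np.round(x['pixel']),x['region'].sum(), np.round(world(p,*x['pixel']),3))
E
```

```text
pics
{'clock': np.float64(0.0), 'q': array([ 1.243,  0.69 , -0.195,  1.566,  0.157,  0.902, -0.215]), 'qd': array([-0.   ,  0.001, -0.001,  0.002,  0.   ,  0.   ,  0.001]), 'joint_torque': array([-0.0000e+00, -5.2756e+01, -1.2670e+00, -1.5343e+01, -5.3000e-02,
        7.0000e-03,  0.0000e+00]), 'tool_pos': array([ 0.221, -0.584,  0.257]), 'eef_rot': array([ 0.984,  0.18 , -0.   , -0.001]), 'contact_force': array([ 0.588, -0.167, -0.471]), 'moment': array([-0.012,  0.035,  0.028]), 'opening': np.float64(0.999)}
top [[ 0.005 -0.99   0.14   0.436]
 [-1.    -0.002  0.023 -0.007]
 [-0.023 -0.14  -0.99   0.865]
 [ 0.     0.     0.     1.   ]] 362.7470155226919
bottle_mid 0.68 [303. 152.] 729 [ 0.63  -0.084  0.112]
vase_mid 0.87 [410. 226.] 941 [ 0.473 -0.299  0.115]
lampfoot_mid 0.78 [214. 191.] 643 [0.544 0.104 0.12 ]
board_blue 0.87 [309.  83.] 1987 [ 0.831 -0.111  0.014]
board_blue 0.86 [314. 254.] 2313 [ 0.413 -0.116  0.014]
board_red 0.68 [306. 169.] 1410 [ 0.614 -0.1    0.016]
board_yellow 0.68 [386. 227.] 1453 [ 0.477 -0.284  0.015]
board_spare 0.71 [386. 229.] 1432 [ 0.471 -0.282  
[... 446 characters left out ...]
0.066  0.081]
bottle_mid 0.58 [357. 148.] 899 [ 0.471 -0.285  0.023]
vase_mid 0.67 [363. 130.] 929 [ 0.47  -0.289  0.082]
lampfoot_mid 0.59 [229. 226.] 1087 [0.547 0.135 0.086]
lampfoot_mid 0.47 [292. 106.] 741 [ 0.678 -0.29   0.06 ]
board_blue 0.72 [305. 365.] 3233 [0.299 0.241 0.017]
board_blue 0.72 [208. 133.] 1341 [ 0.823 -0.102  0.016]
board_red 0.79 [264. 178.] 1068 [ 0.605 -0.06   0.016]
board_spare 0.72 [212. 322.] 3935 [0.471 0.281 0.019]
board_spare 0.29 [232. 227.] 1089 [0.543 0.132 0.085]
brush 0.69 [334. 264.] 1283 [0.353 0.044 0.018]
cup 0.74 [293. 104.] 715 [ 0.676 -0.289  0.069]
mould 0.58 [120. 265.] 3458 [0.7   0.304 0.012]
mould 0.51 [259. 151.] 1020 [ 0.627 -0.07   0.087]
```

View pics/top0.png

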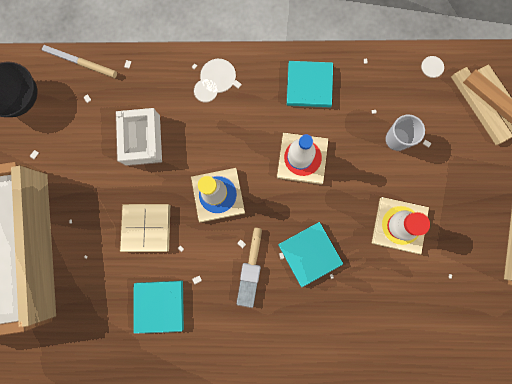

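View pics/side0.png

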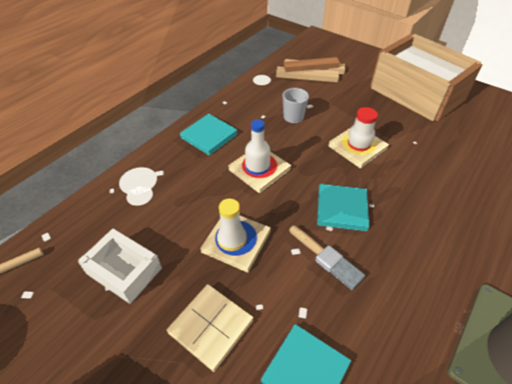

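```bash
cat >> h.py <<'E'
def grid(p):
    v,u=np.mgrid[0:384,0:512]
    return world(p,u,v)
def survey(p):
    W=grid(p); ok=p['range_z']>0
    hsv=cv2.cvtColor(p['img'],cv2.COLOR_RGB2HSV).astype(int); H,S,V=hsv[...,0],hsv[...,1],hsv[...,2]
    col={'red':((H<8)|(H>172))&(S>150)&(V>90),'blue':(H>104)&(H<125)&(S>130),'yellow':(H>22)&(H<34)&(S>150)&(V>90)}
    out={}
    for c,m in col.items():
        m=m&ok&(W[...,2]>0.005)&(np.hypot(W[...,0],W[...,1])<0.95)
        cap=m&(W[...,2]>0.09)
        if cap.sum()>10:
            q=W[cap]; zt=np.percentile(q[:,2],90); t=q[q[:,2]>zt-0.006]
            (x,y),r=cv2.minEnclosingCircle(t[:,:2].astype(np.float32)); print('cap',c,cap.sum(),np.round([x,y],4),'mean',np.round(t.mean(0),4),'r',round(r,4))
        d=m&(abs(W[...,2]-0.018)<0.008)
        if d.sum()>20:
            v,u=np.nonzero(d); q=world(p,u,v,0.018)[:,:2].astype(np.float32)
            (x,y),r=cv2.minEnclosingCircle(q); print('disc',c,d.sum(),np.round([x,y],4),'r',round(r,4))
    return W,hsv
def boardrect(p,W,ctr):
    m=(abs(W[...,2]-0.018)<0.007)&(np.hypot(W[...,0]-ctr[0],W[...,1]-ctr[1])<0.09)
    n,l,st,ce=cv2.connectedComponentsWithStats(m.astype(np.uint8))
    m=l==1+np.argmax(st[1:,4])
    v,u=np.nonzero(m); q=world(p,u,v,0.018)[:,:2].astype(np.float32)
    (x,y),s,a=cv2.minAreaRect(q); print('board',np.round([x,y],4),'size',np.round(s,4),'ang',round(a,1))
E
python3 - <<'E'
from h import *
for n in ['top','side']:
    p=snapshot(n); print(n); W,_=survey(p)
    for nm,c in dict(red=(.612,-.08),blue=(.54,.1),yellow=(.475,-.285),spare=(.472,.275)).items(): print(nm,end=' '); boardrect(p,W,c)
E
```

```text
top
cap red 471 [ 0.4787 -0.3138] mean [ 0.4792 -0.3133  0.1161] r 0.0249
disc red 388 [ 0.5624 -0.1771] r 0.1605
cap blue 156 [ 0.6427 -0.0849] mean [ 0.6422 -0.0845  0.1522] r 0.0137
disc blue 493 [0.5803 0.027 ] r 0.132
cap yellow 258 [0.5576 0.1182] mean [0.5568 0.1181 0.1261] r 0.0189
disc yellow 329 [ 0.4924 -0.1135] r 0.241
red board [ 0.6413 -0.0913] size [0.1096 0.1104] ang 82.2
blue board [0.5522 0.1101] size [0.1099 0.1098] ang 11.5
yellow board [ 0.482  -0.3154] size [0.1116 0.1098] ang 77.3
spare board [0.4746 0.2795] size [0.1076 0.1116] ang 0.3
side
cap red 266 [ 0.4785 -0.3115] mean [ 0.4772 -0.3103  0.1151] r 0.0254
disc red 229 [ 0.561  -0.1836] r 0.1678
cap blue 121 [ 0.642  -0.0834] mean [ 0.6407 -0.0812  0.1514] r 0.0157
disc blue 365 [0.5786 0.0356] r 0.1249
cap yellow 300 [0.5565 0.121 ] mean [0.5558 0.1216 0.126 ] r 0.02
disc yellow 152 [ 0.5035 -0.0968] r 0.2513
red board [ 0.6376 -0.0866] size [0.1117 0.1116] ang 81.6
blue board [0.5491 0.1145] size [0.1107 0.1119] ang 11.5
yellow board [ 0.4783 -0.3097] size [0.1138 0.1125] ang 77.6
spare board [0.4713 0.284 ] size [0.1107 0.1105] ang 0.4
```

carry_out(
  linear=[
    [0.016,0.033,0.01],
    [0.032,0.066,0.02],
    [0.048,0.1,0.03],
    [0.064,0.133,0.04],
    [0.08,0.166,0.04],
    [0.096,0.2,0.04],
    [0.112,0.234,0.04],
    [0.128,0.267,0.04],
  ],
  roll=[0.04,0.09,0.13,0.17,0.22,0.26,0.3,0.35],
  gripper=1,
)

```text
clock: 1.87
tool_pos: [0.3497, -0.3159, 0.2981]
eef_rot: [0.937, 0.349, 0.0, 0.0]
contact_force: [1.8, 0.1, -0.8]
opening: 0.998
```

carry_out(
  linear=[
    [0.016,0.033,0],
    [0.032,0.066,0],
    [0.048,0.1,0],
    [0.064,0.133,0],
    [0.08,0.166,0],
    [0.096,0.2,0],
    [0.112,0.234,0],
    [0.128,0.267,0],
  ],
  roll=[0.04,0.09,0.13,0.17,0.22,0.26,0.3,0.35],
)

```text
clock: 2.53
tool_pos: [0.4783, -0.047, 0.2984]
eef_rot: [0.861, 0.508, 0.0, 0.001]
contact_force: [1.1, -1.1, -0.1]
opening: 0.998
```

```bash
python3 - <<'E'
from h import *
s=status.get_state(); print(np.round(s['q'],2),np.round(s['tool_pos'],4))
p=snapshot('wrist'); save(p,'w1')
E
```

```text
[ 0.28  0.46 -0.42  1.93  0.26  0.8  -0.78] [ 0.4783 -0.047   0.2984]
```

carry_out(
  linear=[
    [0.013,0.028,0],
    [0.026,0.056,0],
    [0.039,0.083,0],
    [0.053,0.111,0],
    [0.066,0.139,0],
    [0.079,0.166,0],
    [0.079,0.166,0],
  ],
  roll=[0,0,0,0,0,0,0],
)

```text
clock: 3.17
tool_pos: [0.5627, 0.1352, 0.2994]
eef_rot: [0.856, 0.517, 0.008, -0.003]
contact_force: [0.7, 1.2, -0.4]
opening: 0.999
```

```bash
python3 - <<'E'
from h import *
s=status.get_state(); print(np.round(s['q'],2),np.round(s['tool_pos'],4))
p=snapshot('wrist'); save(p,'w2'); W,_=survey(p); boardrect(p,W,(.551,.112))
E
```

```text
[-0.07  0.59 -0.41  1.66  0.27  0.93 -1.06] [0.5627 0.1352 0.2994]
disc red 100 [ 0.642  -0.0902] r 0.0441
disc blue 732 [0.5529 0.1124] r 0.0443
board [0.5536 0.112 ] size [0.1099 0.1103] ang 11.5
```

View pics/w2.png

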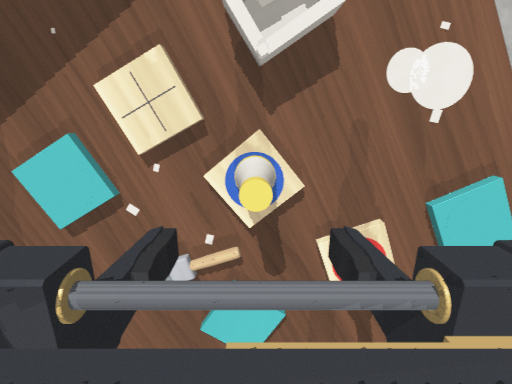

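```bash
python3 - <<'E'
from h import *
p=snapshot('wrist'); W,hsv=survey(p); boardrect(p,W,(.551,.112)); print(hsv[193,258],W[193,258],p['range_z'][193,258])
boardrect(p,W,(.473,.281))
s=status.get_state(); print(np.round(s['qd'],2),np.round(s['tool_pos'],4))
E
```

```text
disc red 143 [ 0.6425 -0.0898] r 0.0439
disc blue 745 [0.553  0.1122] r 0.0442
board [0.5536 0.112 ] size [0.1099 0.1102] ang 11.5
[ 27 135 242] [0.56078763 0.11691856 0.12911996] 0.31048825
board [0.4755 0.2822] size [0.1111 0.1105] ang 0.5
[ 0.04 -0.02  0.03  0.03  0.01  0.01  0.  ] [0.5612 0.1288 0.2988]
```

carry_out(
  linear=[
    [-0.004,-0.009,0],
    [-0.004,-0.009,0],
    [-0.004,-0.009,0],
    [-0.004,-0.009,0],
  ],
  roll=[0,0,0,0],
)

```text
clock: 3.6
tool_pos: [0.557, 0.1182, 0.299]
eef_rot: [0.858, 0.514, 0.005, -0.001]
contact_force: [-0.9, -0.5, -0.1]
opening: 0.996
```

```bash
sed -i 's/(S>150)&(V>90)}/(S>115)\&(V>90)}/' h.py; python3 - <<'E'
from h import *
p=snapshot('wrist'); W,hsv=survey(p); boardrect(p,W,(.551,.112)); 
boardrect(p,W,(.473,.281))
s=status.get_state(); print(np.round(s['qd'],2),np.round(s['tool_pos'],4),np.round(s['eef_rot'],3))
E
```

```text
disc red 199 [ 0.6655 -0.0769] r 0.0339
disc blue 818 [0.5985 0.0405] r 0.1288
cap yellow 918 [0.5586 0.1198] mean [0.5587 0.1204 0.1285] r 0.0191
board [0.5536 0.1118] size [0.1098 0.11  ] ang 11.5
board [0.4754 0.2821] size [0.1108 0.1108] ang 0.4
[-0.01  0.   -0.01 -0.01 -0.    0.   -0.  ] [0.5571 0.1187 0.299 ] [ 0.858  0.514  0.005 -0.001]
```

carry_out(
  linear=[
    [0.001,0.001,-0.03],
    [0.001,0.001,-0.06],
    [0.001,0.001,-0.09],
    [0.001,0.001,-0.12],
    [0.001,0.001,-0.15],
    [0.001,0.001,-0.175],
    [0.001,0.001,-0.19],
    [0.001,0.001,-0.198],
  ],
  roll=[0,0,0,0,0,0,0,0],
)

```text
clock: 4.32
tool_pos: [0.557, 0.1193, 0.0989]
eef_rot: [0.858, 0.514, 0.003, -0.002]
contact_force: [0.2, 0.6, 0.7]
opening: 0.996
```

carry_out(
  linear=[
    [0,0,0],
    [0,0,0],
    [0,0,0],
    [0,0,0],
    [0,0,0],
    [0,0,0],
  ],
  roll=[0,0,0,0,0,0],
  gripper=0,
  grip_force=25,
)

```text
clock: 4.82
tool_pos: [0.5575, 0.1194, 0.0997]
eef_rot: [0.858, 0.514, 0.004, -0.001]
contact_force: [0.2, 0.8, -0.2]
opening: 0.57
```

carry_out(
  linear=[
    [0,0,0],
    [0,0,0],
    [0,0,0],
    [0,0,0],
    [0,0,0],
    [0,0,0],
  ],
  roll=[0,0,0,0,0,0],
)

```text
clock: 5.32
tool_pos: [0.5579, 0.1194, 0.1002]
eef_rot: [0.858, 0.514, 0.004, -0.001]
contact_force: [-0.2, -0.6, 5.8]
opening: 0.426
```

carry_out(
  linear=[
    [0,0,0.005],
    [0,0,0.02],
    [0,0,0.04],
    [0,0,0.065],
    [0,0,0.09],
    [0,0,0.11],
    [0,0,0.12],
    [0,0,0.12],
  ],
  roll=[0,0,0,0,0,0,0,0],
)

```text
clock: 5.98
tool_pos: [0.5588, 0.1197, 0.222]
eef_rot: [0.858, 0.514, 0.006, -0.001]
contact_force: [0.1, 0.3, -1.5]
opening: 0.422
```

```bash
python3 - <<'E'
from h import *
p=snapshot('wrist'); save(p,'w3'); W,hsv=survey(p)
p=snapshot('side'); save(p,'s3')
s=status.get_state(); print(s['opening'],np.round(s['contact_force'],2),np.round(s['tool_pos'],4),np.round(s['eef_rot'],3))
E
```

```text
disc blue 1516 [0.5531 0.1127] r 0.0441
cap yellow 4196 [0.5595 0.1202] mean [0.5612 0.1241 0.25  ] r 0.0196
0.421575586658948 [-0.64  0.09 -2.06] [0.5573 0.119  0.2194] [ 0.858  0.514  0.004 -0.001]
```

View pics/s3.png

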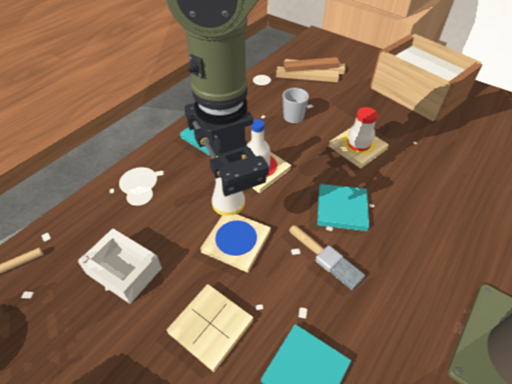

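carry_out(
  linear=[
    [-0.009,0.018,0],
    [-0.025,0.05,0],
    [-0.041,0.081,0],
    [-0.057,0.112,0],
    [-0.071,0.14,0],
    [-0.08,0.157,0],
    [-0.083,0.163,0],
    [-0.083,0.163,0],
  ],
  roll=[0,0,0,0,0,0,0,0],
)

```text
clock: 6.75
tool_pos: [0.4726, 0.2834, 0.2181]
eef_rot: [0.857, 0.516, 0.002, -0.002]
contact_force: [0.8, -0.3, -2.2]
opening: 0.428
```

carry_out(
  linear=[
    [0,0,0],
    [0,0,0],
    [0,0,0],
  ],
  roll=[0,0,0],
)

```text
clock: 7.0
tool_pos: [0.4735, 0.2813, 0.2175]
eef_rot: [0.858, 0.514, 0.002, -0.001]
contact_force: [-0.1, -0.2, -1.6]
opening: 0.425
```

carry_out(
  linear=[
    [0,0.001,-0.02],
    [0,0.001,-0.045],
    [0,0.001,-0.07],
    [0,0.001,-0.09],
    [0,0.001,-0.103],
    [0,0.001,-0.11],
    [0,0.001,-0.114],
    [0,0.001,-0.114],
  ],
  roll=[0,0,0,0,0,0,0,0],
)

```text
clock: 7.67
tool_pos: [0.4738, 0.2816, 0.1032]
eef_rot: [0.858, 0.514, 0.001, -0.001]
contact_force: [-0.3, 0.4, -2.0]
opening: 0.428
```

carry_out(
  linear=[
    [0,0,-0.001],
    [0,0,-0.002],
    [0,0,-0.003],
    [0,0,-0.003],
  ],
  roll=[0,0,0,0],
)

```text
clock: 8.0
tool_pos: [0.4741, 0.2817, 0.1006]
eef_rot: [0.858, 0.514, 0.002, -0.001]
contact_force: [-0.6, -0.1, -3.2]
opening: 0.43
```

carry_out(
  linear=[
    [0,0,-0.001],
    [0,0,-0.0015],
    [0,0,-0.0015],
  ],
  roll=[0,0,0],
)

```text
clock: 8.25
tool_pos: [0.4742, 0.2817, 0.1002]
eef_rot: [0.858, 0.514, 0.002, -0.001]
contact_force: [-1.4, -1.6, 7.1]
opening: 0.427
```

Contact felt (7 N). Open.

carry_out(
  linear=[
    [0,0,0],
    [0,0,0],
    [0,0,0],
    [0,0,0],
    [0,0,0],
    [0,0,0],
    [0,0,0],
    [0,0,0],
  ],
  roll=[0,0,0,0,0,0,0,0],
  gripper=1,
)

```text
clock: 8.92
tool_pos: [0.4742, 0.2817, 0.1002]
eef_rot: [0.858, 0.514, 0.002, -0.001]
contact_force: [0.3, -0.5, 0.3]
opening: 0.993
```

carry_out(
  linear=[
    [0,0,0.02],
    [0,0,0.05],
    [0,0,0.08],
    [0,0,0.115],
    [0,0,0.15],
    [0,0,0.18],
    [0,0,0.2],
    [0,0,0.2],
  ],
  roll=[0,0,0,0,0,0,0,0],
)

```text
clock: 9.58
tool_pos: [0.4759, 0.2833, 0.3047]
eef_rot: [0.858, 0.514, 0.007, -0.001]
contact_force: [-0.2, 0.1, 1.0]
opening: 1.0
```

```bash
python3 - <<'E'
from h import *
for n in ['wrist','top']:
  p=snapshot(n); save(p,n+'4'); W,hsv=survey(p)
  boardrect(p,W,(.553,.112)); boardrect(p,W,(.475,.282)); boardrect(p,W,(.64,-.09))
s=status.get_state(); print(s['opening'],np.round(s['contact_force'],2),np.round(s['tool_pos'],4),np.round(s['eef_rot'],3),np.round(s['q'],2))
E
```

```text
cap blue 14 [0.5324 0.2647] mean [0.5324 0.2648 0.301 ] r 0.0005
disc blue 1168 [0.5531 0.112 ] r 0.0441
cap yellow 886 [0.4747 0.2818] mean [0.475  0.2824 0.1285] r 0.0192
board [0.5531 0.1134] size [0.1098 0.1134] ang 11.5
board [0.4747 0.2826] size [0.1099 0.11  ] ang 0.4Traceback (most recent call last):
  File "<stdin>", line 4, in <module>
  File "h.py", line 35, in boardrect
    m=l==1+np.argmax(st[1:,4])
           ~~~~~~~~~^^^^^^^^^^
    return _wrapfunc(a, 'argmax', axis=axis, out=out, **kwds)
    return bound(*args, **kwds)
ValueError: attempt to get argmax of an empty sequence
```

View pics/wrist4.png

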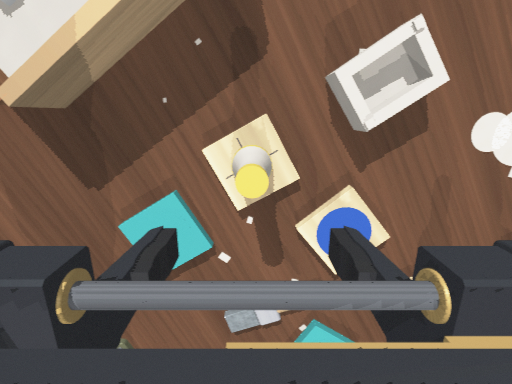

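carry_out(
  linear=[
    [0.01,-0.022,0],
    [0.025,-0.055,0],
    [0.04,-0.088,0],
    [0.055,-0.12,0],
    [0.07,-0.153,0],
    [0.085,-0.186,0],
    [0.1,-0.219,0],
    [0.115,-0.252,0],
  ],
  roll=[0,0,0,0,0,0,0,0],
)

```text
clock: 10.3
tool_pos: [0.5896, 0.0284, 0.3004]
eef_rot: [0.858, 0.514, 0.003, -0.001]
contact_force: [-0.3, 0.8, -0.2]
opening: 1.0
```

carry_out(
  linear=[
    [0.015,-0.033,0],
    [0.03,-0.066,0],
    [0.042,-0.092,0],
    [0.05,-0.109,0],
    [0.052,-0.113,0],
    [0.052,-0.113,0],
    [0.052,-0.113,0],
  ],
  roll=[0,0,0,0,0,0,0],
)

```text
clock: 10.88
tool_pos: [0.6407, -0.0828, 0.2993]
eef_rot: [0.858, 0.514, 0.003, -0.003]
contact_force: [-0.2, 0.6, -0.4]
opening: 1.0
```

```bash
python3 - <<'E'
from h import *
for n in ['wrist']:
  p=snapshot(n); save(p,n+'5'); W,hsv=survey(p)
  boardrect(p,W,(.64,-.09))
s=status.get_state(); print(s['opening'],np.round(s['contact_force'],2),np.round(s['tool_pos'],4),np.round(s['eef_rot'],3),np.round(s['q'],2))
E
```

```text
disc red 744 [ 0.5665 -0.1752] r 0.1581
cap blue 590 [ 0.6438 -0.0838] mean [ 0.644  -0.083   0.1545] r 0.0141
disc blue 3568 [0.5872 0.0482] r 0.1171
disc yellow 70 [ 0.4816 -0.3177] r 0.0433
board [ 0.6431 -0.0905] size [0.1102 0.1099] ang 82.2
1.0001968002615496 [-0.67 -0.14  0.5 ] [ 0.6408 -0.082   0.2998] [ 0.857  0.515  0.003 -0.003] [ 0.26  0.69 -0.39  1.44  0.27  1.06 -0.66]
```

View pics/wrist5.png

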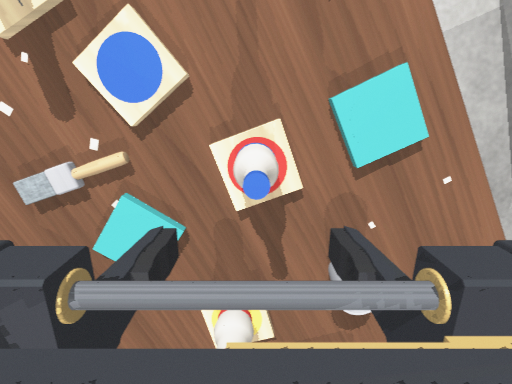

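carry_out(
  linear=[
    [0.001,-0.001,-0.02],
    [0.002,-0.0015,-0.045],
    [0.003,-0.002,-0.075],
    [0.003,-0.002,-0.105],
    [0.003,-0.002,-0.135],
    [0.003,-0.002,-0.155],
    [0.003,-0.002,-0.168],
    [0.003,-0.002,-0.17],
  ],
  roll=[0,0,0,0,0,0,0,0],
)

```text
clock: 11.6
tool_pos: [0.642, -0.082, 0.1274]
eef_rot: [0.856, 0.516, 0.001, -0.004]
contact_force: [-0.3, -0.1, -0.2]
opening: 0.998
```

carry_out(
  linear=[
    [0,0,0],
    [0,0,0],
    [0,0,0],
    [0,0,0],
    [0,0,0],
    [0,0,0],
    [0,0,0],
    [0,0,0],
  ],
  roll=[0,0,0,0,0,0,0,0],
  gripper=0,
  grip_force=25,
)

```text
clock: 12.27
tool_pos: [0.642, -0.0821, 0.1277]
eef_rot: [0.857, 0.516, 0.001, -0.004]
contact_force: [-0.8, 0.7, 0.3]
opening: 0.418
```

carry_out(
  linear=[
    [0,0,0],
    [0,0,0],
    [0,0,0],
    [0,0,0],
    [0,0,0],
    [0,0,0],
  ],
  roll=[0,0,0,0,0,0],
)

```text
clock: 12.77
tool_pos: [0.642, -0.0822, 0.1276]
eef_rot: [0.857, 0.516, 0.001, -0.004]
contact_force: [0.5, -0.7, -1.8]
opening: 0.31
```

carry_out(
  linear=[
    [0,0,0.005],
    [0,0,0.02],
    [0,0,0.04],
    [0,0,0.065],
    [0,0,0.09],
    [0,0,0.11],
    [0,0,0.12],
    [0,0,0.12],
  ],
  roll=[0,0,0,0,0,0,0,0],
)

```text
clock: 13.43
tool_pos: [0.6431, -0.082, 0.25]
eef_rot: [0.857, 0.516, 0.003, -0.003]
contact_force: [0.9, 0.3, -1.9]
opening: 0.308
```

```bash
python3 - <<'E'
from h import *
for n in ['wrist','side']:
  p=snapshot(n); save(p,n+'6'); W,hsv=survey(p)
s=status.get_state(); print(s['opening'],np.round(s['contact_force'],2),np.round(s['tool_pos'],4),np.round(s['eef_rot'],3),np.round(s['q'],2))
E
```

```text
disc red 1522 [ 0.5654 -0.176 ] r 0.1595
cap blue 2035 [ 0.6427 -0.0825] mean [ 0.6454 -0.0781  0.2763] r 0.0147
disc blue 4700 [0.5529 0.1125] r 0.0446
cap yellow 15 [ 0.6471 -0.0646] mean [ 0.6484 -0.0656  0.3215] r 0.0069
disc yellow 477 [ 0.4841 -0.3108] r 0.0427
cap red 267 [ 0.4787 -0.3128] mean [ 0.4773 -0.3101  0.1152] r 0.026
disc red 710 [ 0.5612 -0.181 ] r 0.1658
cap blue 81 [ 0.6317 -0.0528] mean [ 0.6372 -0.0658  0.2683] r 0.024
disc blue 1067 [0.5515 0.1138] r 0.0428
cap yellow 493 [0.4729 0.2825] mean [0.4723 0.2831 0.1265] r 0.0195
disc yellow 209 [ 0.4608 -0.0166] r 0.3296
0.3100385746986395 [-1.02  1.18 -3.17] [ 0.6413 -0.0823  0.2467] [ 0.857  0.516  0.    -0.004] [ 0.26  0.75 -0.37  1.5   0.3   0.96 -0.68]
```

View pics/side6.png

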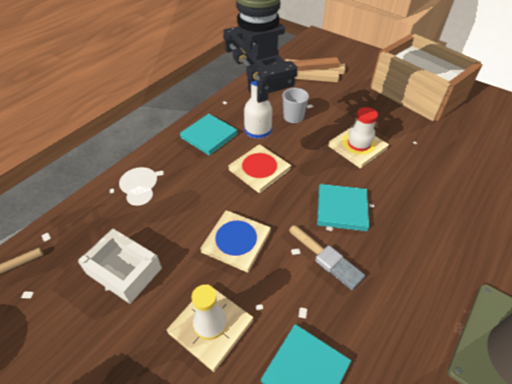

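carry_out(
  linear=[
    [-0.007,0.015,0],
    [-0.02,0.045,0],
    [-0.035,0.077,0],
    [-0.05,0.109,0],
    [-0.064,0.14,0],
    [-0.077,0.168,0],
    [-0.086,0.187,0],
    [-0.089,0.194,0],
  ],
  roll=[0,0,0,0,0,0,0,0],
)

```text
clock: 14.2
tool_pos: [0.5491, 0.1161, 0.2453]
eef_rot: [0.855, 0.519, -0.001, -0.006]
contact_force: [-1.0, 0.6, -2.9]
opening: 0.315
```

carry_out(
  linear=[
    [0,0,0],
    [0,0,0],
    [0,0,0],
  ],
  roll=[0,0,0],
)

```text
clock: 14.45
tool_pos: [0.5494, 0.1142, 0.2444]
eef_rot: [0.855, 0.518, -0.002, -0.006]
contact_force: [-0.3, -0.5, -2.1]
opening: 0.311
```

```bash
python3 - <<'E'
from h import *
for n in ['wrist','top']:
  p=snapshot(n); save(p,n+'7'); W,hsv=survey(p); boardrect(p,W,(.553,.112))
s=status.get_state(); print(s['opening'],np.round(s['contact_force'],2),np.round(s['tool_pos'],4),np.round(s['eef_rot'],3))
E
```

```text
disc red 323 [ 0.6575 -0.0724] r 0.037
cap blue 2081 [0.5496 0.1137] mean [0.5519 0.118  0.2707] r 0.0146
disc blue 1919 [0.5531 0.1122] r 0.0443
cap yellow 2207 [0.4749 0.2818] mean [0.4758 0.2813 0.1285] r 0.0199
disc yellow 45 [0.4804 0.275 ] r 0.0287
board [0.5535 0.1119] size [0.1098 0.1099] ang 11.5
cap red 468 [ 0.4803 -0.3139] mean [ 0.4793 -0.3134  0.1161] r 0.0245
disc red 1057 [ 0.5624 -0.1771] r 0.1605
disc yellow 362 [ 0.4813 -0.3162] r 0.0448
board [0.6145 0.0675] size [0.0034 0.0017] ang 44.9
0.31045905000248425 [-0.75  0.42 -2.8 ] [0.5498 0.114  0.2448] [ 0.856  0.518 -0.002 -0.006]
```

carry_out(
  linear=[
    [0.001,-0.001,-0.02],
    [0.002,-0.002,-0.045],
    [0.003,-0.002,-0.07],
    [0.003,-0.002,-0.09],
    [0.003,-0.002,-0.103],
    [0.003,-0.002,-0.11],
    [0.003,-0.002,-0.112],
    [0.003,-0.002,-0.112],
  ],
  roll=[0,0,0,0,0,0,0,0],
)

```text
clock: 15.22
tool_pos: [0.5532, 0.1114, 0.1327]
eef_rot: [0.856, 0.517, -0.002, -0.006]
contact_force: [-0.8, -0.1, -2.6]
opening: 0.311
```

carry_out(
  linear=[
    [0,0,0],
    [0,0,0],
  ],
  roll=[0,0],
)

```text
clock: 15.38
tool_pos: [0.5541, 0.1113, 0.1337]
eef_rot: [0.856, 0.517, -0.001, -0.005]
contact_force: [0.6, 0.1, -2.3]
opening: 0.311
```

carry_out(
  linear=[
    [0,0,-0.002],
    [0,0,-0.004],
    [0,0,-0.005],
    [0,0,-0.005],
  ],
  roll=[0,0,0,0],
)

```text
clock: 15.72
tool_pos: [0.554, 0.1112, 0.1286]
eef_rot: [0.856, 0.517, -0.001, -0.005]
contact_force: [-0.5, -0.2, -2.9]
opening: 0.313
```

carry_out(
  linear=[
    [0,0,-0.0005],
    [0,0,-0.001],
    [0,0,-0.001],
    [0,0,-0.001],
  ],
  roll=[0,0,0,0],
)

```text
clock: 16.05
tool_pos: [0.5539, 0.1113, 0.1277]
eef_rot: [0.856, 0.517, -0.001, -0.005]
contact_force: [-1.2, 0.4, -1.4]
opening: 0.306
```

carry_out(
  linear=[
    [0,0,-0.0005],
    [0,0,-0.0007],
    [0,0,-0.0007],
  ],
  roll=[0,0,0],
)

```text
clock: 16.3
tool_pos: [0.5539, 0.1113, 0.1276]
eef_rot: [0.856, 0.517, -0.001, -0.005]
contact_force: [-2.0, -0.4, 4.6]
opening: 0.308
```

Seated. Release and retreat.

carry_out(
  linear=[
    [0,0,0],
    [0,0,0],
    [0,0,0],
    [0,0,0],
    [0,0,0],
    [0,0,0],
    [0,0,0],
    [0,0,0],
  ],
  roll=[0,0,0,0,0,0,0,0],
  gripper=1,
)

```text
clock: 16.97
tool_pos: [0.5539, 0.1114, 0.1275]
eef_rot: [0.856, 0.517, -0.001, -0.005]
contact_force: [0.2, -0.1, -0.0]
opening: 0.889
```

carry_out(
  linear=[
    [0,0,0.02],
    [0,0,0.045],
    [0,0,0.075],
    [0,0,0.105],
    [0,0,0.135],
    [0,0,0.16],
    [0,0,0.175],
    [0,0,0.175],
  ],
  roll=[0,0,0,0,0,0,0,0],
)

```text
clock: 17.63
tool_pos: [0.5557, 0.1121, 0.3061]
eef_rot: [0.856, 0.517, 0.003, -0.004]
contact_force: [-0.2, -0.4, 0.2]
opening: 1.001
```

```bash
python3 - <<'E'
from h import *
for n in ['wrist']:
  p=snapshot(n); save(p,n+'8'); W,hsv=survey(p); boardrect(p,W,(.553,.112))
s=status.get_state(); print(s['opening'],np.round(s['contact_force'],2),np.round(s['tool_pos'],4),np.round(s['eef_rot'],3))
E
```

```text
cap red 11 [0.6131 0.0937] mean [0.6132 0.0936 0.3131] r 0.0005
disc red 507 [ 0.6538 -0.084 ] r 0.0419
cap blue 553 [0.5533 0.111 ] mean [0.5535 0.1115 0.1544] r 0.0139
disc blue 918 [0.553  0.1122] r 0.0442
cap yellow 1320 [0.4751 0.2818] mean [0.4756 0.2813 0.1285] r 0.0198
board [0.5536 0.1118] size [0.1098 0.1099] ang 11.5
0.998132529655908 [ 0.49 -0.93  0.09] [0.5547 0.1116 0.304 ] [ 0.856  0.517  0.001 -0.005]
```

View pics/wrist8.png

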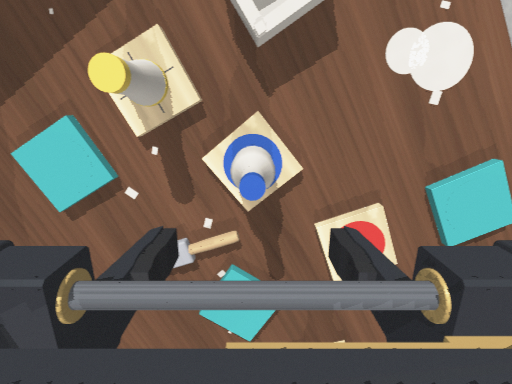

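carry_out(
  linear=[
    [-0.003,-0.018,0],
    [-0.009,-0.05,0],
    [-0.015,-0.084,0],
    [-0.021,-0.118,0],
    [-0.027,-0.152,0],
    [-0.033,-0.186,0],
    [-0.039,-0.22,0],
    [-0.045,-0.254,0],
  ],
  roll=[0,0,0,0,0,0,0,0],
)

```text
clock: 18.35
tool_pos: [0.5082, -0.1439, 0.3023]
eef_rot: [0.856, 0.517, -0.0, -0.006]
contact_force: [0.4, 0.4, -0.5]
opening: 1.0
```

carry_out(
  linear=[
    [-0.006,-0.034,0],
    [-0.012,-0.068,0],
    [-0.018,-0.1,0],
    [-0.024,-0.13,0],
    [-0.029,-0.155,0],
    [-0.031,-0.168,0],
    [-0.031,-0.17,0],
    [-0.031,-0.17,0],
  ],
  roll=[0,0,0,0,0,0,0,0],
)

```text
clock: 19.02
tool_pos: [0.477, -0.3133, 0.3012]
eef_rot: [0.856, 0.517, -0.0, -0.007]
contact_force: [0.3, -0.0, 0.6]
opening: 1.0
```

```bash
python3 - <<'E'
from h import *
for n in ['wrist']:
  p=snapshot(n); save(p,n+'9'); W,hsv=survey(p); boardrect(p,W,(.48,-.313)); boardrect(p,W,(.64,-.09))
s=status.get_state(); print(s['opening'],np.round(s['contact_force'],2),np.round(s['tool_pos'],4),np.round(s['eef_rot'],3),np.round(s['q'],2))
E
```

```text
cap red 1291 [ 0.4803 -0.3126] mean [ 0.4806 -0.3122  0.1186] r 0.0237
disc yellow 40 [ 0.4976 -0.3535] r 0.0094
board [ 0.4826 -0.3163] size [0.1102 0.1099] ang 77.3
board [ 0.5921 -0.1401] size [0.009  0.0283] ang 61.9
0.998520685477957 [-0.33  1.29 -0.46] [ 0.4776 -0.312   0.3016] [ 0.856  0.518  0.    -0.007] [ 0.74  0.59 -0.4   1.66  0.26  0.96 -0.23]
```

View pics/wrist9.png

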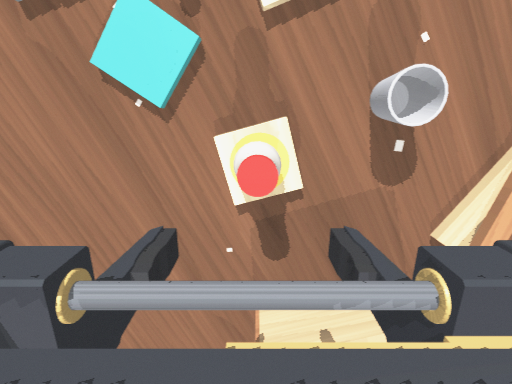

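carry_out(
  linear=[
    [0.001,-0.001,-0.025],
    [0.002,-0.001,-0.055],
    [0.003,-0.001,-0.09],
    [0.003,-0.001,-0.125],
    [0.003,-0.001,-0.155],
    [0.003,-0.001,-0.18],
    [0.003,-0.001,-0.195],
    [0.003,-0.001,-0.2],
  ],
  roll=[0,0,0,0,0,0,0,0],
)

```text
clock: 19.73
tool_pos: [0.4803, -0.3092, 0.0992]
eef_rot: [0.854, 0.519, -0.0, -0.01]
contact_force: [-0.6, -0.7, -0.0]
opening: 1.001
```

carry_out(
  linear=[
    [0,0,0],
    [0,0,0],
    [0,0,0],
    [0,0,0],
    [0,0,0],
    [0,0,0],
    [0,0,0],
    [0,0,0],
  ],
  roll=[0,0,0,0,0,0,0,0],
  gripper=0,
  grip_force=25,
)

```text
clock: 20.4
tool_pos: [0.4812, -0.3099, 0.0999]
eef_rot: [0.855, 0.519, 0.0, -0.008]
contact_force: [1.7, -1.7, 3.3]
opening: 0.542
```

carry_out(
  linear=[
    [0,0,0],
    [0,0,0],
    [0,0,0],
    [0,0,0],
  ],
  roll=[0,0,0,0],
)

```text
clock: 20.73
tool_pos: [0.4812, -0.3099, 0.1]
eef_rot: [0.855, 0.519, 0.0, -0.008]
contact_force: [0.2, 0.3, 1.3]
opening: 0.54
```

carry_out(
  linear=[
    [0,0,0.005],
    [0,0,0.02],
    [0,0,0.04],
    [0,0,0.065],
    [0,0,0.09],
    [0,0,0.11],
    [0,0,0.12],
    [0,0,0.12],
  ],
  roll=[0,0,0,0,0,0,0,0],
)

```text
clock: 21.4
tool_pos: [0.4817, -0.3102, 0.2216]
eef_rot: [0.855, 0.519, 0.001, -0.007]
contact_force: [0.4, -0.6, -3.6]
opening: 0.538
```

```bash
python3 - <<'E'
from h import *
for n in ['wrist','top']:
  p=snapshot(n); save(p,n+'10'); W,hsv=survey(p); boardrect(p,W,(.48,-.313)); 
p=snapshot('side'); save(p,'side10')
s=status.get_state(); print(s['opening'],np.round(s['contact_force'],2),np.round(s['tool_pos'],4),np.round(s['eef_rot'],3),np.round(s['q'],2))
E
```

```text
cap red 5710 [ 0.4801 -0.3134] mean [ 0.4828 -0.3081  0.2401] r 0.0248
disc yellow 63 [ 0.4749 -0.3252] r 0.038
board [ 0.4826 -0.3161] size [0.1103 0.1099] ang 77.4
cap red 229 [ 0.4849 -0.2945] mean [ 0.4862 -0.3012  0.2372] r 0.0315
disc red 1049 [ 0.6415 -0.0915] r 0.0445
cap blue 160 [ 0.4952 -0.0878] mean [0.5511 0.1035 0.154 ] r 0.2193
disc blue 395 [0.5522 0.1107] r 0.0439
cap yellow 300 [0.4736 0.2804] mean [0.4739 0.2797 0.1261] r 0.0197
disc yellow 962 [ 0.4557 -0.0157] r 0.3336
board [ 0.4821 -0.3157] size [0.1109 0.11  ] ang 77.5
0.5395539907000503 [-0.04 -0.51 -5.38] [ 0.48   -0.3095  0.2185] [ 0.855  0.519 -0.    -0.01 ] [ 0.71  0.69 -0.37  1.75  0.32  0.78 -0.29]
```

View pics/side10.png

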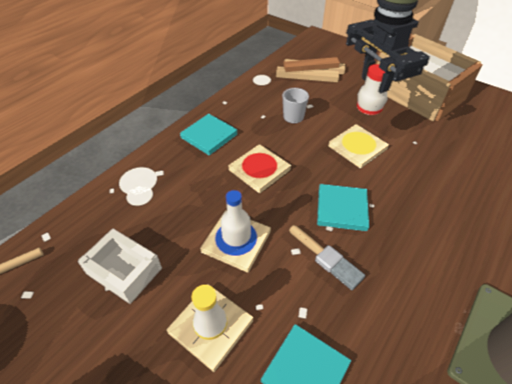

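carry_out(
  linear=[
    [0.009,0.012,0],
    [0.027,0.037,0],
    [0.047,0.064,0],
    [0.067,0.091,0],
    [0.087,0.118,0],
    [0.107,0.145,0],
    [0.126,0.171,0],
    [0.143,0.194,0],
  ],
  roll=[0,0,0,0,0,0,0,0],
)

```text
clock: 22.22
tool_pos: [0.623, -0.1128, 0.2163]
eef_rot: [0.854, 0.52, -0.002, -0.011]
contact_force: [1.3, -0.4, -3.0]
opening: 0.538
```

carry_out(
  linear=[
    [0.012,0.015,0],
    [0.018,0.023,0],
    [0.02,0.026,0],
    [0.02,0.026,0],
    [0.02,0.026,0],
  ],
  roll=[0,0,0,0,0],
)

```text
clock: 22.63
tool_pos: [0.6417, -0.0891, 0.2155]
eef_rot: [0.855, 0.519, -0.003, -0.011]
contact_force: [0.6, -0.6, -3.7]
opening: 0.536
```

```bash
python3 - <<'E'
from h import *
for n in ['wrist']:
  p=snapshot(n); save(p,n+'11'); W,hsv=survey(p); boardrect(p,W,(.643,-.09)); 
s=status.get_state(); print(s['opening'],np.round(s['contact_force'],2),np.round(s['tool_pos'],4),np.round(s['eef_rot'],3),np.round(s['q'],2))
E
```

```text
cap red 5719 [ 0.6404 -0.0922] mean [ 0.643  -0.0869  0.2339] r 0.0247
disc red 2522 [ 0.6426 -0.0904] r 0.0444
cap blue 438 [0.5596 0.1024] mean [0.5621 0.1009 0.1481] r 0.0097
disc blue 2061 [0.5529 0.1126] r 0.0446
cap yellow 48 [ 0.6462 -0.0719] mean [ 0.6462 -0.0719  0.2872] r 0.006
disc yellow 309 [ 0.4938 -0.2912] r 0.0322
board [ 0.643  -0.0904] size [0.11   0.1098] ang 82.1
0.5386598838687585 [-0.64 -0.89 -3.53] [ 0.6418 -0.0895  0.2158] [ 0.855  0.519 -0.003 -0.011] [ 0.25  0.79 -0.33  1.51  0.27  0.91 -0.64]
```

carry_out(
  linear=[
    [0.001,0.001,-0.02],
    [0.002,0.001,-0.045],
    [0.002,0.001,-0.07],
    [0.002,0.001,-0.09],
    [0.002,0.001,-0.102],
    [0.002,0.001,-0.109],
    [0.002,0.001,-0.112],
    [0.002,0.001,-0.112],
  ],
  roll=[0,0,0,0,0,0,0,0],
)

```text
clock: 23.35
tool_pos: [0.6438, -0.0891, 0.1039]
eef_rot: [0.855, 0.519, -0.003, -0.011]
contact_force: [0.4, -0.7, -4.8]
opening: 0.543
```

carry_out(
  linear=[
    [0,0,-0.0005],
    [0,0,-0.001],
    [0,0,-0.001],
  ],
  roll=[0,0,0],
)

```text
clock: 23.6
tool_pos: [0.6445, -0.0893, 0.104]
eef_rot: [0.855, 0.518, -0.002, -0.01]
contact_force: [-0.3, 0.4, -3.8]
opening: 0.535
```

carry_out(
  linear=[
    [0,0,-0.001],
    [0,0,-0.002],
    [0,0,-0.003],
    [0,0,-0.003],
  ],
  roll=[0,0,0,0],
)

```text
clock: 23.93
tool_pos: [0.6444, -0.0892, 0.1008]
eef_rot: [0.855, 0.518, -0.002, -0.01]
contact_force: [0.2, -0.5, -3.6]
opening: 0.535
```

carry_out(
  linear=[
    [0,0,-0.0005],
    [0,0,-0.0007],
    [0,0,-0.0007],
  ],
  roll=[0,0,0],
)

```text
clock: 24.18
tool_pos: [0.6443, -0.0892, 0.1]
eef_rot: [0.855, 0.518, -0.003, -0.01]
contact_force: [-0.1, 0.6, -3.7]
opening: 0.541
```

carry_out(
  linear=[
    [0,0,-0.0005],
    [0,0,-0.0008],
    [0,0,-0.0008],
    [0,0,-0.0008],
  ],
  roll=[0,0,0,0],
)

```text
clock: 24.52
tool_pos: [0.6443, -0.0894, 0.0999]
eef_rot: [0.855, 0.518, -0.002, -0.01]
contact_force: [-1.8, 0.6, 5.1]
opening: 0.536
```

Seated. Release, rise, check.

carry_out(
  linear=[
    [0,0,0],
    [0,0,0],
    [0,0,0],
    [0,0,0],
    [0,0,0],
    [0,0,0],
    [0,0,0],
    [0,0,0],
  ],
  roll=[0,0,0,0,0,0,0,0],
  gripper=1,
)

```text
clock: 25.18
tool_pos: [0.6443, -0.0894, 0.0999]
eef_rot: [0.855, 0.518, -0.002, -0.01]
contact_force: [-0.4, 0.8, 0.3]
opening: 1.0
```

carry_out(
  linear=[
    [0,0,0.02],
    [0,0,0.05],
    [0,0,0.08],
    [0,0,0.115],
    [0,0,0.15],
    [0,0,0.18],
    [0,0,0.2],
    [0,0,0.2],
  ],
  roll=[0,0,0,0,0,0,0,0],
)

```text
clock: 25.85
tool_pos: [0.6469, -0.0892, 0.3053]
eef_rot: [0.855, 0.518, 0.002, -0.007]
contact_force: [0.5, -0.6, 0.6]
opening: 1.002
```

```bash
python3 - <<'E'
from h import *
for n in ['wrist']:
  p=snapshot(n); save(p,n+'12'); W,hsv=survey(p); boardrect(p,W,(.643,-.09)); 
s=status.get_state(); print(s['opening'],np.round(s['contact_force'],2),np.round(s['tool_pos'],4),np.round(s['eef_rot'],3),np.round(s['q'],2))
E
```

```text
cap red 1277 [ 0.6428 -0.0927] mean [ 0.643  -0.0916  0.1186] r 0.0242
disc red 745 [ 0.6427 -0.0902] r 0.0442
cap blue 1029 [0.5529 0.1095] mean [0.5544 0.1097 0.1544] r 0.0153
disc blue 1166 [0.5531 0.1127] r 0.0443
board [ 0.6432 -0.0905] size [0.1101 0.1097] ang 82.1
0.9953703849520383 [ 0.5   0.16 -0.4 ] [ 0.6456 -0.0892  0.3024] [ 0.855  0.518 -0.    -0.009] [ 0.25  0.7  -0.35  1.41  0.24  1.09 -0.61]
```

View pics/wrist12.png

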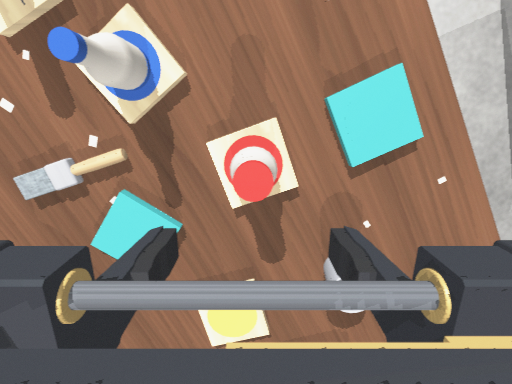

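carry_out(
  linear=[
    [-0.008,0.017,0],
    [-0.022,0.048,0],
    [-0.036,0.079,0],
    [-0.051,0.111,0],
    [-0.066,0.143,0],
    [-0.081,0.175,0],
    [-0.096,0.207,0],
    [-0.111,0.24,0],
  ],
  roll=[0,0,0,0,0,0,0,0],
)

```text
clock: 26.57
tool_pos: [0.5328, 0.1514, 0.3008]
eef_rot: [0.855, 0.518, -0.002, -0.009]
contact_force: [0.4, -0.1, 0.1]
opening: 1.001
```

carry_out(
  linear=[
    [-0.015,0.033,0],
    [-0.03,0.065,0],
    [-0.043,0.093,0],
    [-0.053,0.116,0],
    [-0.058,0.127,0],
    [-0.06,0.13,0],
    [-0.06,0.13,0],
    [-0.06,0.13,0],
  ],
  roll=[0,0,0,0,0,0,0,0],
)

```text
clock: 27.23
tool_pos: [0.4736, 0.2792, 0.3002]
eef_rot: [0.856, 0.517, -0.003, -0.008]
contact_force: [-0.5, -0.0, -0.1]
opening: 0.999
```

```bash
python3 - <<'E'
from h import *
for n in ['wrist']:
  p=snapshot(n); save(p,n+'13'); W,hsv=survey(p)
s=status.get_state(); print(s['opening'],np.round(s['contact_force'],2),np.round(s['tool_pos'],4),np.round(s['eef_rot'],3),np.round(s['q'],2))
E
```

```text
disc blue 785 [0.5529 0.1119] r 0.044
cap yellow 922 [0.4745 0.2819] mean [0.4749 0.2824 0.1286] r 0.0192
0.9982659120484321 [ 0.14  0.2  -0.58] [0.4738 0.279  0.3004] [ 0.856  0.517 -0.002 -0.008] [-0.39  0.55 -0.35  1.73  0.21  0.9  -1.31]
```

carry_out(
  linear=[
    [0.001,0.001,-0.025],
    [0.001,0.002,-0.055],
    [0.001,0.003,-0.09],
    [0.001,0.003,-0.125],
    [0.001,0.003,-0.155],
    [0.001,0.003,-0.18],
    [0.001,0.003,-0.194],
    [0.001,0.003,-0.198],
  ],
  roll=[0,0,0,0,0,0,0,0],
)

```text
clock: 27.95
tool_pos: [0.4747, 0.279, 0.0997]
eef_rot: [0.857, 0.516, -0.005, -0.007]
contact_force: [-0.3, -0.5, 0.2]
opening: 0.995
```

carry_out(
  linear=[
    [0,0,0],
    [0,0,0],
    [0,0,0],
    [0,0,0],
    [0,0,0],
    [0,0,0],
    [0,0,0],
    [0,0,0],
  ],
  roll=[0,0,0,0,0,0,0,0],
  gripper=0,
  grip_force=25,
)

```text
clock: 28.62
tool_pos: [0.4746, 0.2793, 0.1]
eef_rot: [0.857, 0.516, -0.005, -0.007]
contact_force: [-0.0, 0.6, 0.6]
opening: 0.424
```

carry_out(
  linear=[
    [0,0,0],
    [0,0,0],
    [0,0,0],
    [0,0,0],
    [0,0,0],
  ],
  roll=[0,0,0,0,0],
)

```text
clock: 29.03
tool_pos: [0.4746, 0.2793, 0.1]
eef_rot: [0.857, 0.516, -0.005, -0.007]
contact_force: [-0.2, -0.0, -0.9]
opening: 0.426
```

carry_out(
  linear=[
    [0,0,0.005],
    [0,0,0.025],
    [0,0,0.055],
    [0,0,0.09],
    [0,0,0.125],
    [0,0,0.155],
    [0,0,0.175],
    [0,0,0.18],
  ],
  roll=[0,0,0,0,0,0,0,0],
)

```text
clock: 29.7
tool_pos: [0.4758, 0.2803, 0.2837]
eef_rot: [0.857, 0.516, -0.001, -0.007]
contact_force: [-0.6, 0.3, -1.8]
opening: 0.425
```

carry_out(
  linear=[
    [0,-0.015,0],
    [0,-0.045,0],
    [0,-0.08,0],
    [0,-0.115,0],
    [0,-0.15,0],
    [0,-0.185,0],
    [0,-0.22,0],
    [0,-0.255,0],
  ],
  roll=[0,0,0,0,0,0,0,0],
)

```text
clock: 30.37
tool_pos: [0.4746, 0.0234, 0.2826]
eef_rot: [0.857, 0.516, -0.003, -0.008]
contact_force: [0.1, -0.7, -2.4]
opening: 0.427
```

carry_out(
  linear=[
    [0.001,-0.035,0],
    [0.002,-0.07,0],
    [0.003,-0.105,0],
    [0.004,-0.14,0],
    [0.005,-0.175,0],
    [0.006,-0.21,0],
    [0.007,-0.245,0],
    [0.008,-0.275,0],
  ],
  roll=[0,0,0,0,0,0,0,0],
)

```text
clock: 31.03
tool_pos: [0.4811, -0.2543, 0.2812]
eef_rot: [0.857, 0.515, -0.004, -0.009]
contact_force: [0.5, 0.1, -1.9]
opening: 0.423
```

carry_out(
  linear=[
    [0,-0.025,-0.01],
    [0.001,-0.045,-0.025],
    [0.001,-0.056,-0.04],
    [0.001,-0.06,-0.055],
    [0.001,-0.061,-0.06],
    [0.001,-0.061,-0.06],
    [0.001,-0.061,-0.06],
  ],
  roll=[0,0,0,0,0,0,0],
)

```text
clock: 31.62
tool_pos: [0.482, -0.3144, 0.2208]
eef_rot: [0.857, 0.515, -0.004, -0.009]
contact_force: [0.2, 0.4, -0.4]
opening: 0.424
```

```bash
python3 - <<'E'
from h import *
for n in ['wrist']:
  p=snapshot(n); save(p,n+'14'); W,hsv=survey(p); boardrect(p,W,(.482,-.316))
s=status.get_state(); print(s['opening'],np.round(s['contact_force'],2),np.round(s['tool_pos'],4),np.round(s['eef_rot'],3),np.round(s['q'],2))
E
```

```text
cap yellow 4333 [ 0.4836 -0.3127] mean [ 0.486  -0.3084  0.2495] r 0.0196
disc yellow 1941 [ 0.4824 -0.3156] r 0.0441
board [ 0.4826 -0.3161] size [0.11   0.1099] ang 77.4
0.42742930258911777 [ 0.15  0.23 -1.88] [ 0.4826 -0.3144  0.2215] [ 0.857  0.515 -0.003 -0.009] [ 0.7   0.69 -0.34  1.73  0.3   0.79 -0.28]
```

View pics/wrist14.png

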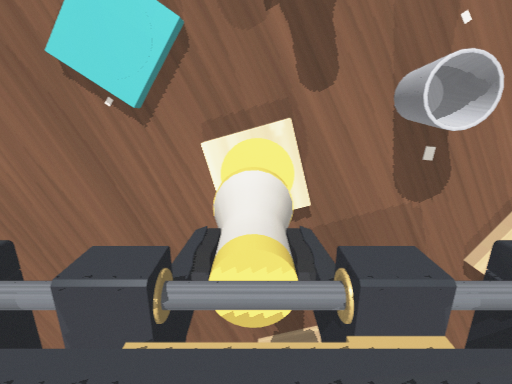

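carry_out(
  linear=[
    [0,-0.001,-0.02],
    [-0.001,-0.003,-0.045],
    [-0.001,-0.003,-0.07],
    [-0.001,-0.003,-0.092],
    [-0.001,-0.003,-0.106],
    [-0.001,-0.003,-0.114],
    [-0.001,-0.003,-0.117],
    [-0.001,-0.003,-0.117],
  ],
  roll=[0,0,0,0,0,0,0,0],
)

```text
clock: 32.33
tool_pos: [0.4821, -0.3171, 0.1048]
eef_rot: [0.857, 0.516, -0.003, -0.008]
contact_force: [-0.5, 0.0, -2.9]
opening: 0.425
```

carry_out(
  linear=[
    [0,0,-0.001],
    [0,0,-0.002],
    [0,0,-0.002],
  ],
  roll=[0,0,0],
)

```text
clock: 32.58
tool_pos: [0.4827, -0.3173, 0.1037]
eef_rot: [0.857, 0.516, -0.003, -0.008]
contact_force: [0.1, -0.5, -2.7]
opening: 0.424
```

carry_out(
  linear=[
    [0,0,-0.001],
    [0,0,-0.002],
    [0,0,-0.003],
    [0,0,-0.003],
  ],
  roll=[0,0,0,0],
)

```text
clock: 32.92
tool_pos: [0.4826, -0.3173, 0.1006]
eef_rot: [0.857, 0.516, -0.003, -0.008]
contact_force: [-0.1, 0.5, -2.3]
opening: 0.421
```

carry_out(
  linear=[
    [0,0,-0.0005],
    [0,0,-0.0008],
    [0,0,-0.0008],
    [0,0,-0.0008],
  ],
  roll=[0,0,0,0],
)

```text
clock: 33.25
tool_pos: [0.4826, -0.3173, 0.1]
eef_rot: [0.857, 0.516, -0.003, -0.008]
contact_force: [-1.2, 0.1, 1.1]
opening: 0.426
```

Contact. Release, rise and check.

carry_out(
  linear=[
    [0,0,0],
    [0,0,0],
    [0,0,0],
    [0,0,0],
    [0,0,0],
    [0,0,0],
    [0,0,0],
    [0,0,0],
  ],
  roll=[0,0,0,0,0,0,0,0],
  gripper=1,
)

```text
clock: 33.92
tool_pos: [0.4826, -0.3173, 0.1]
eef_rot: [0.857, 0.516, -0.003, -0.008]
contact_force: [-0.6, -0.0, -0.5]
opening: 0.992
```

carry_out(
  linear=[
    [0,0,0.02],
    [0,0,0.05],
    [0,0,0.08],
    [0,0,0.115],
    [0,0,0.15],
    [0,0,0.18],
    [0,0,0.2],
    [0,0,0.2],
  ],
  roll=[0,0,0,0,0,0,0,0],
)

```text
clock: 34.58
tool_pos: [0.4849, -0.3182, 0.3047]
eef_rot: [0.857, 0.516, -0.0, -0.004]
contact_force: [0.9, -0.4, 0.7]
opening: 1.004
```

```bash
python3 - <<'E'
from h import *
for n in ['wrist','side','top']:
  p=snapshot(n); save(p,n+'15'); print(n);W,hsv=survey(p); boardrect(p,W,(.482,-.316))
  if n!='wrist': boardrect(p,W,(.553,.112)); boardrect(p,W,(.643,-.09))
s=status.get_state(); print(s['opening'],s['clock'],np.round(s['tool_pos'],4))
E
```

```text
wrist
cap yellow 20 [ 0.494  -0.3154] mean [ 0.4976 -0.3138  0.1274] r 0.0152
disc yellow 104 [ 0.4925 -0.3257] r 0.0362
board [ 0.4826 -0.3163] size [0.1101 0.1099] ang 77.4
side
cap red 291 [ 0.6419 -0.091 ] mean [ 0.6391 -0.0899  0.1155] r 0.0254
disc red 299 [ 0.6407 -0.0881] r 0.0434
cap blue 178 [0.5515 0.1124] mean [0.5504 0.1127 0.1519] r 0.0144
disc blue 427 [0.5515 0.1138] r 0.0428
cap yellow 181 [ 0.4807 -0.3131] mean [ 0.4802 -0.3109  0.1251] r 0.0202
disc yellow 289 [ 0.4809 -0.3122] r 0.0447
board [ 0.4784 -0.3098] size [0.1145 0.1116] ang 77.2
board [0.5493 0.1147] size [0.1103 0.1123] ang 11.5
board [ 0.6374 -0.086 ] size [0.1117 0.1134] ang 82.3
top
cap red 410 [ 0.6424 -0.0932] mean [ 0.6415 -0.0933  0.1161] r 0.0245
disc red 363 [ 0.6473 -0.0916] r 0.0495
cap blue 159 [ 0.5149 -0.0974] mean [0.5511 0.1033 0.1552] r 0.2236
disc blue 393 [0.5522 0.1107] r 0.044
cap yellow 321 [ 0.4833 -0.3153] mean [ 0.4824 -0.3147  0.1261] r 0.0195
disc yellow 524 [ 0.4855 -0.326 ] r 0.0547
board [ 0.4821 -0.3156] size [0.1112 0.1099] ang 77.4
board [0.5522 0.1101] size [0.1098 0.1098] ang 11.6
board [ 0.6414 -0.0914] size [0.1096 0.1105] ang 82.2
1.0031409754978122 34.7333 [ 0.4819 -0.3172  0.2992]
```

View pics/side15.png

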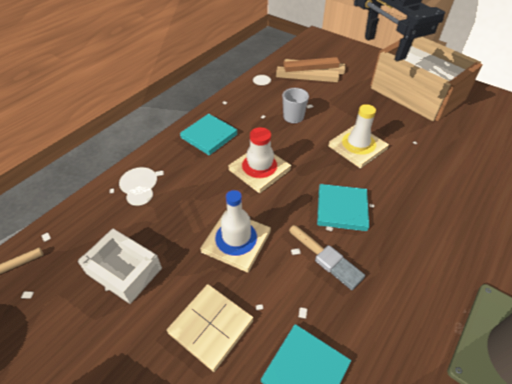

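The side view shows all three models upright on matching discs: vase at (260,150), bottle at (235,220), lamp foot at (364,130). The spare board at (210,325) is empty and the bystanders haven't moved. Handing in.

```bash
python3 -c "
from h import *
print(finish_job())"
```

```text
the job is handed in; nothing more can be done
None
```

All three models now stand upright on the boards of their own colour, and I handed the job in at about 35 s of the 120 s. I parked the lamp foot on the bare board and let go. Then I moved the bottle to blue, the vase to red and the lamp foot to yellow, lowering each one until I felt contact before opening the fingers.

**Last checks:**
- **Centring:** the axes measured about 1 mm (bottle), 2.5 mm (vase) and 1–2 mm (lamp foot) from their board centres; the limit is 15 mm.
- **Standing height:** the wrist camera put the bottle and vase tops within about 1 mm of the right height. The top and side cameras put the lamp foot's top 2–3 mm low, but they read low for the models in general.
- **Rest of the scene:** the bare board is empty. The brush, cup and mould half look unmoved in the final side picture, though I did not measure them.

**Disagreements:**
- The side camera reads about 3–5 mm off the other two, but each camera taken alone still has all three models centred within about 5 mm.
- The last wrist reading of the lamp foot's top caught only 20 pixels, and one top-camera blue cap reading was spoiled by another blue patch. I did not use either.

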